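# Close the clamp flap of a gauging slide and hold its carriage in the detent

## Task

A steel workpiece lies in the carriage of the gauging slide on the bench. First fold the clamp flap fully down over it while the carriage is still at its home end, then take the carriage by its black handle and slide it along the rail to the dial gauge until you feel its spring ball drop into the notch. Finish while still gripping the handle, with the carriage standing still in the notch, flap closed and workpiece in its nest; leave the other tools on the bench where they are.

Things in the scene. Friction and masses are not known exactly. Their poses are not given: they have to be found in the camera images.
- slide_base: The gauging slide's fixed base: a dark steel plate 120 x 460 x 10 mm on the bench with a steel rail along it. Origin: centre of its underside. Its y axis runs along the rail, in the direction in which the carriage leaves its home end; its x axis points across the rail to the gauge's side; z up.
- carriage (a joint): Travel of the aluminium carriage along the base's +y, in m: 0 at the home end (its start), 0.21 at the far stop. Plate 78 mm wide, 120 mm long, top 38 mm above the bench; sliding friction about 1.5 N. Its sprung ball runs on a steel index bar beside the rail that has one V notch, 13 mm wide, somewhere between 0.085 and 0.165 m of travel.
- ball (a joint): How far the carriage's sprung 12 mm ball has dropped, in m: under 0.0006 on the plain bar, 0.0045 in the middle of the notch, 0.0027 when 2 mm off. Over the last 5 mm the notch draws the carriage in with 2 to 5 N; it then takes 6 to 7 N along the rail to push it out either way. Let go within 4 mm of the middle, the carriage centres itself to about 0.5 mm and stays.
- handle: The carriage's black handle: an upright block 18 mm (base x) by 26 mm (base y) by 34 mm high, edges rounded, on a steel stem 12 mm thick. Origin: the centre of the block, 81 mm above the bench. Axes as those of the base. It is rigid with the carriage; nothing higher than 66 mm stands beside it once the flap is down.
- flap (a joint): Opening angle of the steel clamp flap, in rad: 0 closed (flat over the nest, its top 65 mm above the bench), at the start 0.9 to 1.3. Its hinge is stiff (about 0.06 N m): it stays where it is left. The hinge line runs along base y on the side away from the gauge; the free edge comes up and away from the gauge as it opens, so it is closed by pushing its outer face towards +x of the base and down.
- flap_hinge (a point): Middle of the flap's hinge line, 60 mm above the bench; it rides with the carriage, 58 mm along +y from the handle. Its axes turn with the flap.
- flap_lip (a point): Middle of the free edge of the flap, on its outer (upper) face, 76 mm from the hinge line. The flap is 34 mm wide along base y and 5 mm thick.
- nest (a point): Centre of the place for the workpiece in the carriage, 48 mm above the bench (walls to 52 mm), axes as those of the base; 58 mm along +y from the handle.
- work_mid (a point): Centre of the workpiece: a stepped steel block 40 x 50 x 20 mm that lies loosely in the nest, top at 58 mm, just below the closed flap.
- gauge_tip (a point): Feeler tip of the dial gauge fixed beside the rail, 53 mm above the bench (the gauge's top at 63 mm). When the ball sits in the notch, the middle of the nest is abreast of this tip (same base y) only to within 8 mm: the exact place must be felt.
- screwdriver: A screwdriver, 180 mm, lying near the slide; leave it.
- offcut: A square steel offcut 24 x 90 x 24 mm near the slide; leave it.
- carton: A small cardboard box 55 x 85 x 24 mm near the slide; leave it.
- flat_file: A flat file with a wooden handle, 250 mm, lying to the right; leave it.
- square: A steel try square 170 x 100 mm lying to the right; leave it.
- caliper: A caliper, 190 mm, lying to the left; leave it.
- wrench: A wrench, 170 mm, lying to the left; leave it.
Not all that is in view belongs to the job. Leave any red look-alike of the part that bears work_mid alone.

How it is judged:
By the outcome, as a careful person would: the job done as asked, in the order asked, and still so for the second after the job is handed in, while the arm keeps its last pose, push and grip.
It also fails if it takes over 58 s, if anything falls off the work surface, if the arm or the gripper's body presses on something with over 40 N, if the wrist force passes 120 N, or if a joint passes its speed limit or range.

## Robot

A 6-joint arm with a two-finger parallel gripper is mounted at the origin on the work surface. World frame = base frame: x ahead of the robot, y to its left, z up, the work surface at z = 0. Lengths are in mm, angles in degrees, forces in N, time in s.
With the tool pointing down it reaches from about 300 to 950 mm from the base axis. Payload 3.1 kg.
Tool frame: the origin (TCP) lies on the mounting face of the last link; the fingertips stand 173 mm ahead of it and the grasp point (between the pads) lies 155 mm ahead of it; z points along the fingers, y is the direction in which the jaws open and shut (so a half turn about z gives the same grasp; the last joint's range is limited). The gripper opens to 85 mm and grips with 20 to 120 N. Pads are 22 mm wide; open, the fingers measure 114 mm over their backs; the gripper's body (76 mm by 85 mm) begins 54 mm behind the grasp point. The pads swing forward as they close: fully open they stand 13 mm farther back than shut.
Start: joints at [-72.634, 17.653, 93.61, -0, 68.738, -3.994], TCP at [227.615, -582.087, 404.672] pointing down, gripper open.
Joint ranges: [-175.34, 175.34], [-45.06, 112.39], [2.9, 150.54], [-68.45, 248.45], [3.09, 151.38], [-168.51, 168.51]. Speed limits (degrees/s): [159.86, 159.86, 180, 180, 180, 180].

## Interface

Orientations are given as [roll, pitch, yaw] about the fixed x, y, z axes, in that order (R = Rz(yaw) Ry(pitch) Rx(roll)).
In Python, from cell import bot gives the robot as it stands.
- The arm moves only by the tool apply_moves, never from a script. Its arguments are lists of equal length, an entry for each row: "rotation": the turn, a rotation vector about the tool's x, y, z in degrees, a list of three; "offset": the shift along the tool's x, y, z in mm, a list of three; "gripper": the closure, from -1 (fully open) to 1 (shut). A call has 1 to 12 rows; each row shifts and turns the commanded pose from where the row before left it, along the tool's axes as they then stand; what a row does not reach is not made up. A row lasts 1/12 s, in which the tool goes at most 41.7 mm and 7.16 degrees, less where a joint would pass 70% of its speed; a pose out of reach is approached as far as the arm can. A call is refused whole if a number of a shift passes 41.7 or a number of a turn 7.16, either way. A call with a gripper value outside its range is refused whole. The fingers move at their own pace and stop on an object; "newtons" is the grip in N (left out, the last holds). Time passes only in rows, so rows that do not move let the fingers close. It gives the time, the measured TCP pose, the force and the opening at its end, in the units of the state.
- bot.get_obs(): the state, without advancing time (a new reading comes with each control period).
- bot.snapshot(name): name is "scene" or "top"; returns (picture, depth): 400x640x3 uint8, blue, green, red; 400x640 float32, mm along the optical axis (not along the pixel's ray), 0 where there is no reading.
- bot.camera_info(name): a dict with "intrinsics" (3x3 intrinsics, pixels), "origin" and "rotation" of the camera in the world. Camera axes: x right, y down, z forward; pixel columns grow to the right and rows downward; lengths in mm; the calibration is good to about 2 mm. A picture is of the moment at which its call begins. camera_info takes no time and is no camera call.
- bot.hand_in(): hands the job in, once; it reports no verdict.
The state is a dict: "clock": time; "q": joint angles; "joint_vel": joint speeds; "effort": joint torques, N m; "position": TCP position; "tool_rot": TCP orientation; "force": force on the tool from outside, world axes, zero at the start; "moment": the same for the moment, N m; "finger_gap": opening from 0.0 (shut) to 1.0 (fully open).
Only numpy, scipy, OpenCV 4.12 (cv2) and the standard library are available. Lean on these libraries where they do the work, as an engineer would, in place of code of your own. Each camera call takes 0.05 s, during which the arm holds its last target.

## Working session

There is one attempt and no reset: what is moved stays moved. The work goes in short steps, Python scripts to look and compute and a tool call to move; the robot and the scene stay as the last step left them, time stands still between calls to the robot, and variables do not carry over. Pictures are saved under pics/ and viewed, and the job is handed in when it is done.

Besides the shell and the picture viewer there is one more tool, called after "Request:" by a JSON object that holds its "method" and its "body". apply_moves: Moves the arm, as the interface text tells. Its arguments: {"type":"object","properties":{"rotation":{"type":"array"},"offset":{"type":"array"},"gripper":{"type":"array"},"newtons":{"type":"number"}},"required":["rotation","offset","gripper"]}

```bash
ls; mkdir -p pics; python3 - <<'E'
from cell import bot
import cv2,numpy as np
for n in ("scene","top"):
    p,d=bot.snapshot(n); cv2.imwrite(f"pics/{n}0.png",p); np.save(f"{n}0.npy",d); 
    print(n,bot.camera_info(n))
print(bot.get_obs())
E
```

```text
pics
scene {'intrinsics': array([[361.48317107,   0.        , 318.83431191],
       [  0.        , 361.48317107, 190.45071184],
       [  0.        ,   0.        ,   1.        ]]), 'origin': array([ 853.75850242, -362.17470205,  900.38529477]), 'rotation': array([-150.10934818,   -0.35802983,   40.96336483])}
top {'intrinsics': array([[433.79108016,   0.        , 323.18815652],
       [  0.        , 433.79108016, 197.37535084],
       [  0.        ,   0.        ,   1.        ]]), 'origin': array([ 271.50702675,    8.30659043, 1512.79363406]), 'rotation': array([-169.41202455,   -0.87277159,  -88.37921977])}
{'clock': 0.1, 'q': array([-7.26330858e+01,  1.77010141e+01,  9.36851457e+01,  1.97666177e-03,
        6.87373827e+01, -3.99493405e+00]), 'joint_vel': array([-0.07307093, -0.07096053, -0.2438354 ,  0.06694749,  0.07904777,
        0.03967118]), 'effort': array([ 3.63308463e-04, -4.16404724e+01, -2.77642912e+01, -1.08928998e-04,
        4.05270344e-03,  5.13641609e-06]), 'position': array([ 227.50493842, -581.69177768,  403.52096604]), 'tool_rot': array([-1.79876886e+02, -1.04430689e-02,  2.13611183e+01]), 'force': array([-0.06621115, -0.01447263,  0.7454136 ]), 'moment': array([-0.02731961, -0.03548651, -0.00547694]), 'finger_gap': 1.000464433234449}
```

View pics/scene0.png

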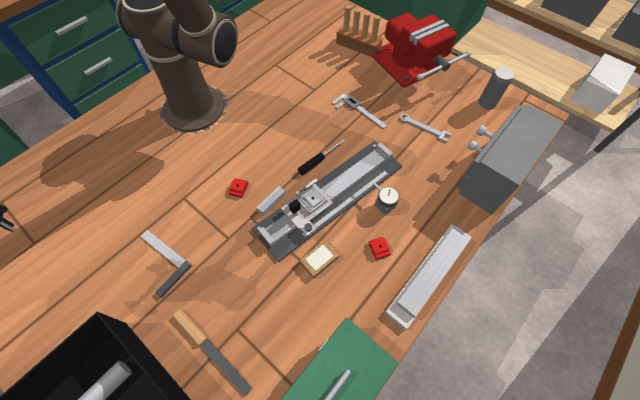

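View pics/top0.png

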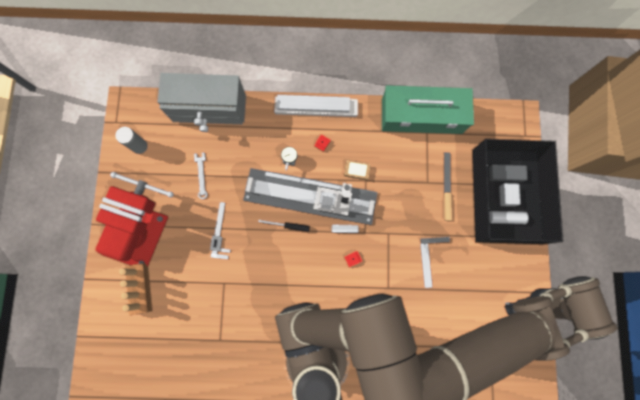

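The slide lies in the middle, running from (265,240) to (395,155) in the scene view. The black handle is at about (295,207), the gauge at (388,198), and the red blocks are look-alikes. Next I'll zoom in.

```bash
cat > h.py <<'E'
import cv2,numpy as np
from scipy.spatial.transform import Rotation as R
from cell import bot
def cam(n):
    c=bot.camera_info(n); return c['intrinsics'],np.array(c['origin']),R.from_euler('xyz',c['rotation'],degrees=True).as_matrix()
def ray(n,u,v):
    K,o,M=cam(n); return o,M@np.linalg.inv(K)@np.array([u,v,1.])
def onz(n,u,v,z):
    o,d=ray(n,u,v); return o+d*(z-o[2])/d[2]
def dep(n,u,v,D):
    o,d=ray(n,u,v); return o+d*D
def proj(n,p):
    K,o,M=cam(n); q=K@(M.T@(np.asarray(p,float)-o)); return q[:2]/q[2]
def cloud(n,D):
    K,o,M=cam(n); v,u=np.mgrid[0:400,0:640]; r=np.stack([(u-K[0,2])/K[0,0],(v-K[1,2])/K[1,1],np.ones_like(u)],-1)*D[...,None]
    return r@M.T+o
E
python3 - <<'E'
from h import *
p=cv2.imread('pics/scene0.png'); cv2.imwrite('pics/sc_crop.png',cv2.resize(p[135:265,245:415],None,fx=4.5,fy=4.5,interpolation=cv2.INTER_CUBIC))
p=cv2.imread('pics/top0.png'); cv2.imwrite('pics/tp_crop.png',cv2.resize(p[135:245,235:395],None,fx=5,fy=5,interpolation=cv2.INTER_CUBIC))
for n in("scene","top"):
    c=cloud(n,np.load(n+'0.npy'))
    m=np.abs(c[...,2])<15; print(n,np.median(c[...,2][m]), m.mean(), np.load(n+'0.npy').min())
    np.save(n+'_c.npy',c)
c=np.load('scene_c.npy')
for uv in [(294,207),(312,197),(388,198),(238,187),(379,247),(250,300)]: print(uv,c[uv[1],uv[0]].round(1))
E
```

```text
scene 0.07310918611472061 0.50815625 0.0
top 1.0233392072730112 0.3840703125 0.0
(294, 207) [538.3 -86.1  94.4]
(312, 197) [539.5 -19.9  57.2]
(388, 198) [695.6 105.6  66.7]
(238, 187) [ 345.8 -117.4   17.6]
(379, 247) [753.4  -1.6  20.6]
(250, 300) [ 594.8 -311.7    1. ]
```

View pics/sc_crop.png

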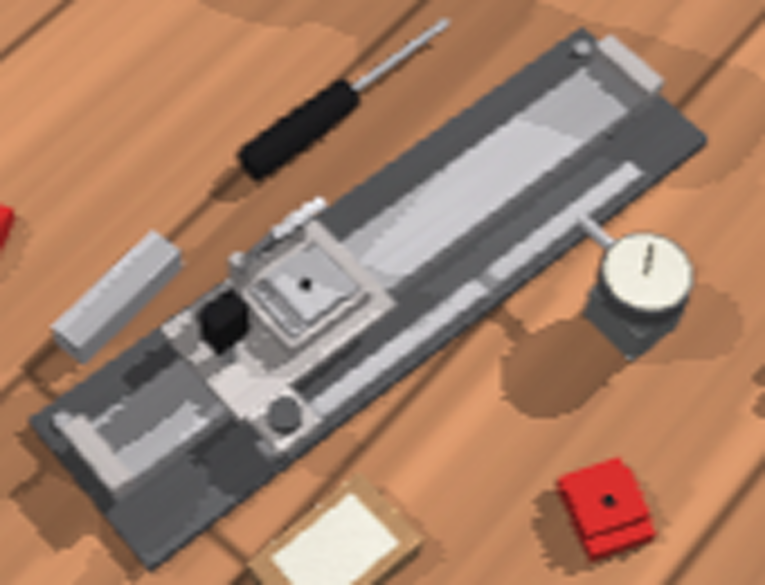

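View pics/tp_crop.png

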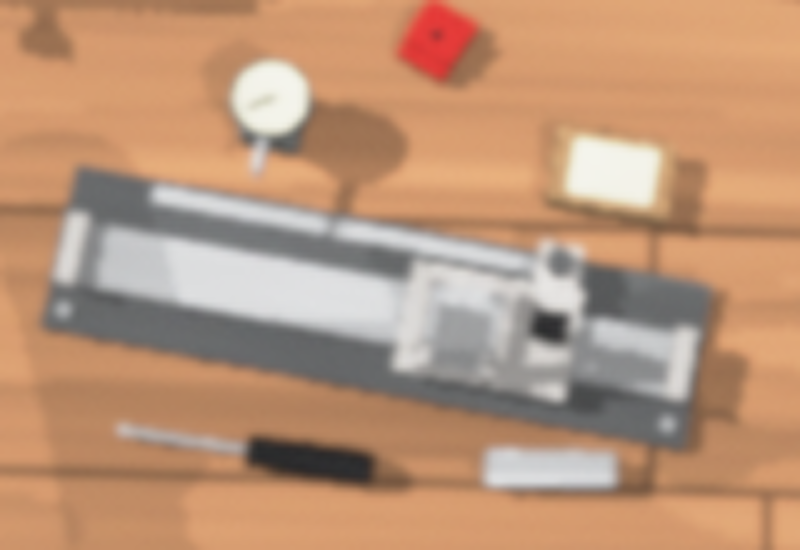

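Scene crop: base corners at (32,420), (152,568), (706,138), (580,30); handle at (225,322); raised flap seen nearly edge-on at (300,220); and the bar's notch appears to be at about (485,280). Next I'll compute the poses.

```bash
python3 - <<'E'
from h import *
S=lambda x,y:(245+x/4.5-.4,135+y/4.5-.4); T=lambda x,y:(235+x/5-.4,135+y/5-.4)
sc=[(32,420),(152,568),(706,138),(580,30)]; tc=[(690,450),(714,286),(78,166),(42,328)]
P={}
for n,L,f in(("scene",sc,S),("top",tc,T)):
    q=np.array([onz(n,*f(*a),10) for a in L]); P[n]=q
    print(n,q.round(1).tolist(),'sides',[round(np.linalg.norm(q[i]-q[(i+1)%4]),1) for i in range(4)],'c',q.mean(0).round(1))
    y=(q[2]+q[3]-q[0]-q[1])[:2]; print('yaw of y',np.degrees(np.arctan2(y[1],y[0])))
    u,v=f(*((485,280) if n=="scene" else (335,224)))
    for z in(15,20,25): print('notch',z,onz(n,u,v,z).round(1))
# cloud in slide frame
c=np.load('scene_c.npy'); q=P['scene']; ctr=q.mean(0); y=(q[2]+q[3]-q[0]-q[1]); y[2]=0;y/=np.linalg.norm(y); x=np.array([y[1],-y[0],0])
L=np.stack([(c-ctr)@x,(c-ctr)@y,c[...,2]],-1)
m=(np.abs(L[...,0])<130)&(np.abs(L[...,1])<240)&(L[...,2]>35)
vv,uu=np.nonzero(m)
for lo,hi in((85,115),(70,85),(62,70),(52,62),(44,52),(35,44)):
    k=m&(L[...,2]>lo)&(L[...,2]<=hi); a=L[k]; print(lo,hi,len(a))
    if len(a): 
        for s in range(0,len(a),max(1,len(a)//14)): print('   ',a[s].round(0),np.argwhere(k)[s][::-1])
E
```

```text
scene [[463.0, -177.8, 10.0], [580.5, -196.5, 10.0], [650.4, 254.3, 10.0], [534.6, 271.2, 10.0]] sides [np.float64(119.0), np.float64(456.2), np.float64(117.0), np.float64(454.7)] c [557.2  37.8  10. ]
yaw of y 81.06231774666638
notch 15 [608.4  72.   15. ]
notch 20 [609.8  69.6  20. ]
notch 25 [611.2  67.1  25. ]
top [[461.7, -181.7, 10.0], [579.0, -197.9, 10.0], [652.0, 256.2, 10.0], [534.1, 274.5, 10.0]] sides [np.float64(118.4), np.float64(459.9), np.float64(119.3), np.float64(461.9)] c [556.7  37.8  10. ]
yaw of y 80.92773071727768
notch 15 [614.3  71.6  15. ]
notch 20 [613.2  71.4  20. ]
notch 25 [612.1  71.2  25. ]
85 115 99
    [-20. -60. 101.] [309 186]
    [-21. -75. 100.] [304 189]
    [ -13. -114.   98.] [294 200]
    [ -10. -114.   98.] [295 201]
    [  -9. -117.   97.] [294 202]
    [ -13. -127.   98.] [290 203]
    [  -2. -113.   97.] [297 203]
    [  -5. -123.  100.] [293 204]
    [ -10. -132.   98.] [289 205]
    [   1. -119.   97.] [296 205]
    [  -4. -128.   96.] [292 206]
    [ -10. -133.   88.] [289 207]
    [   1. -119.   88.] [296 207]
    [   1. -123.   86.] 
[... 1808 characters left out ...]

    [ 19. -69.  52.] [316 207]
    [ 20. -76.  51.] [314 209]
    [  -2. -117.   46.] [297 213]
    [  42. -121.   50.] [306 225]
    [  47. -122.   48.] [307 227]
    [  54. -122.   46.] [309 229]
35 44 793
    [-31. 218.  37.] [379 143]
    [ 11. 213.  39.] [388 152]
    [-13. -24.  39.] [321 192]
    [ 19. -38.  42.] [325 202]
    [ 19. -52.  37.] [321 206]
    [ -10. -101.   37.] [300 209]
    [ 25. -70.  38.] [317 211]
    [ -20. -137.   37.] [287 214]
    [ -13. -138.   39.] [288 216]
    [   4. -128.   40.] [295 218]
    [  13. -129.   37.] [297 221]
    [  26. -133.   40.] [299 225]
    [  41. -134.   36.] [302 230]
    [  -8. -213.   39.] [266 234]
    [  15. -212.   35.] [272 241]
```

```bash
cat >> h.py <<'E'
th=np.radians(81.0); Y=np.array([np.cos(th),np.sin(th),0]); X=np.array([Y[1],-Y[0],0]); C=np.array([557.,37.8,0])
def toS(p): p=np.asarray(p,float)-C; return np.array([p@X,p@Y,p[2]])
def toW(s): return C+X*s[0]+Y*s[1]+np.array([0,0,s[2]])
E
python3 - <<'E'
from h import *
for n,(u0,u1,v0,v1) in (("scene",(270,340,175,240)),("top",(325,365,180,220))):
    p=cv2.imread(f'pics/{n}0.png'); m=(p.max(2)<45).astype(np.uint8); r=np.zeros_like(m); r[v0:v1,u0:u1]=m[v0:v1,u0:u1]
    k,l,st,ce=cv2.connectedComponentsWithStats(r)
    for i in range(1,k):
        if st[i,4]>10: 
            print(n,st[i],ce[i]); q=np.argwhere(l==i)[:,::-1]
            for z in (81,98): print('  centroid at z',z,toS(onz(n,*ce[i],z)).round(1))
# expected silhouettes for handle guess
g=(-5,-122)
for n in("scene","top"):
    a=np.array([proj(n,toW((g[0]+i*9,g[1]+j*13,z))) for i in(-1,1) for j in(-1,1) for z in(64,98)]); print(n,a.min(0),a.max(0),a.mean(0))
p=cv2.imread('pics/scene0.png'); cv2.imwrite('pics/flap_s.png',cv2.resize(p[172:222,280:335],None,fx=12,fy=12,interpolation=cv2.INTER_NEAREST))
p=cv2.imread('pics/top0.png'); cv2.imwrite('pics/flap_t.png',cv2.resize(p[180:220,310:360],None,fx=14,fy=14,interpolation=cv2.INTER_NEAREST))
E
```

```text
scene [290 200  10  14  96] [294.5   206.125]
  centroid at z 81 [  -6.1 -119.    81. ]
  centroid at z 98 [   1.4 -123.8   98. ]
scene [287.16911957 198.62933573] [300.30077557 215.40642863] [293.82979357 207.05599168]
top [341.18971238 195.78527436] [350.41881584 204.19472247] [345.75973575 200.02549194]
```

View pics/flap_s.png

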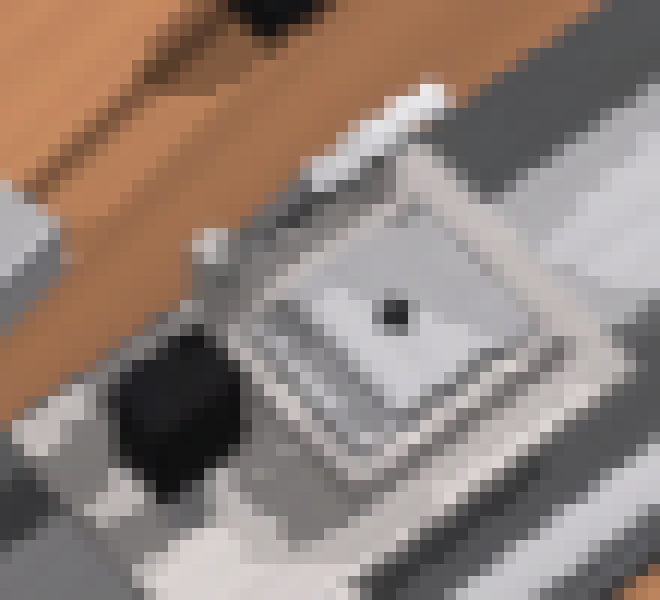

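View pics/flap_t.png

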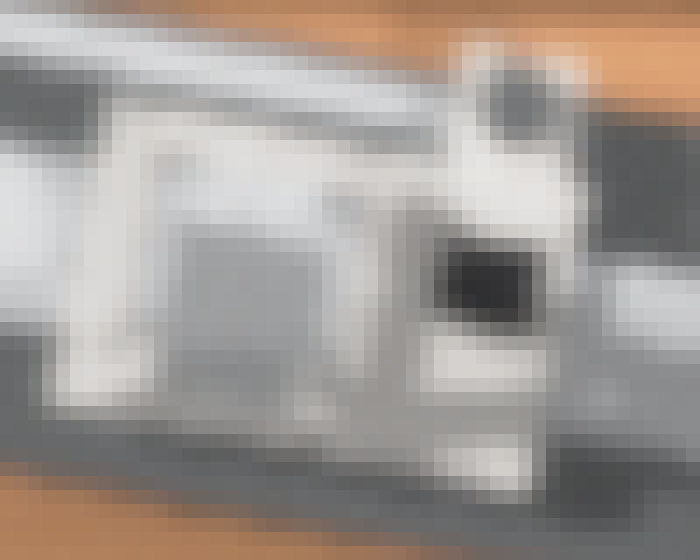

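```bash
python3 - <<'E'
from h import *
def tri(a,b):
    o1,d1=ray("scene",*a); o2,d2=ray("top",*b)
    s=np.linalg.lstsq(np.stack([d1,-d2],1),o2-o1,rcond=None)[0]; p,q=o1+s[0]*d1,o2+s[1]*d2
    return toS((p+q)/2).round(1),np.linalg.norm(p-q).round(1)
p=cv2.imread('pics/top0.png')[190:210,335:358].max(2).astype(float); w=np.clip(110-p,0,None); w[p>=110]=0
v,u=np.mgrid[190:210,335:358]; 
k,l,st,ce=cv2.connectedComponentsWithStats((p<90).astype(np.uint8)); print(st,ce+[335,190])
i=l[10,10] or 1; ww=w*(l==i); cu,cv=(ww*u).sum()/ww.sum(),(ww*v).sum()/ww.sum(); print(cu,cv)
print('handle',tri((294.5,206.5),(cu,cv)))
for z in(81,90,98): print(z,toS(onz("top",cu,cv,z)).round(1))
for vs in(182,183): 
  for vt in(196,197,198): print('lip',vs,vt,tri((311.2,vs),(327.8,vt)))
for hx in(-45,-40,-36):
  for a in(.9,1.1,1.3):
    l=(hx+76*np.cos(a)-5*0,-61,60+76*np.sin(a)); print(hx,a,proj("scene",toW(l)).round(1),proj("top",toW(l)).round(1),proj("scene",toW((hx,-61,60))).round(1))
E
```

```text
[[  0   0  23  20 427]
 [ 19   2   1   1   1]
 [ 20   3   3   3   4]
 [  7   8   6   5  28]] [[345.98594848 199.53395785]
 [354.         192.        ]
 [356.         194.25      ]
 [344.5        200.        ]]
344.3967766692249 199.9907904834996
handle (array([  -5.7, -118.3,   79. ]), np.float64(1.8))
81 [  -5.7 -117.5   81. ]
90 [  -7.4 -117.2   90. ]
98 [  -8.9 -117.    98. ]
lip 182 196 (array([-11.6, -59.9, 129.7]), np.float64(2.0))
lip 182 197 (array([-13.7, -59.5, 126.3]), np.float64(4.0))
lip 182 198 (array([-15.8, -59.2, 122.9]), np.float64(6.1))
lip 183 196 (array([-11. , -60.1, 126. ]), np.float64(1.4))
lip 183 197 (array([-13.1, -59.7, 122.5]), np.float64(3.5))
lip 183 198 (array([-15.2, -59.4, 119.1]), np.float64(5.6))
-45 0.9 [314.  188.1] [328.6 192.4] [302.9 187.6]
-45 1.1 [310.7 183. ] [328.  195.7] [302.9 187.6]
-45 1.3 [307.1 178.2] [327.2 199.6] [302.9 187.6]
-40 0.9 [315.3 189.4] [328.9 190.9] [304.1 188.8]
-40 1.1 [312.  184.4] [328.2 194.2] [304.1 188.8]
-40 1.3 [308.4 179.5] [327.5 198.1] [304.1 188.8]
-36 0.9 [316.3 190.5] [329.1 189.7] [305.1 189.8]
-36 1.1 [313.  185.4] [328.5 193. ] [305.1 189.8]
-36 1.3 [309.4 180.5] [327.7 196.9] [305.1 189.8]
```

Request:
{"method": "apply_moves", "body": {"rotation": [[0,0,-7],[0,0,-7],[0,0,-7],[0,0,-7],[0,0,-7],[0,0,-7],[0,0,-7],[0,0,-7],[0,0,-3.6],[0,0,0]], "offset": [[0,0,0],[0,0,0],[0,0,0],[0,0,0],[0,0,0],[0,0,0],[0,0,0],[0,0,0],[0,0,0],[0,0,0]], "gripper": [1,1,1,1,1,1,1,1,1,1], "newtons": 40}}

```text
clock: 0.93
position: [227.5, -581.9, 404.0]
tool_rot: [-180.0, -0.1, 81.0]
force: [-0.1, 0.5, 0.6]
finger_gap: 0.002
```

```bash
cat >> h.py <<'E'
def st():
    o=bot.get_obs(); t=toS(o['position']); f=o['force']
    print('t',round(o['clock'],2),'TCP slide x,y,z',t.round(2),'tip z',round(t[2]-173,1),'rot',np.round(o['tool_rot'],2),'F slide',np.round([f@X,f@Y,f[2]],2),'gap',round(o['finger_gap'],3),'q',np.round(o['q'],1))
E
python3 -c "
from h import *
st()"
```

```text
t 0.93 TCP slide x,y,z [-228.46 -663.57  403.97] tip z 231.0 rot [-1.7997e+02 -7.0000e-02  8.1020e+01] F slide [-0.18  0.51  0.57] gap 0.002 q [-72.6  17.7  93.7   0.   68.7 -63.7]
```

Request:
{"method": "apply_moves", "body": {"rotation": [[0,0,0],[0,0,0],[0,0,0],[0,0,0],[0,0,0],[0,0,0],[0,0,0],[0,0,0],[0,0,0],[0,0,0],[0,0,0],[0,0,0]], "offset": [[10,2,0],[25,6,0],[33,8,0],[33,8,0],[33,8,0],[33,8,0],[33,8,0],[33,8,0],[33,8,0],[33,8,0],[33,8,0],[33,8,0]], "gripper": [1,1,1,1,1,1,1,1,1,1,1,1]}}

```text
clock: 1.93
position: [371.8, -233.2, 404.6]
tool_rot: [180.0, -0.0, 80.8]
force: [1.2, -0.4, -0.7]
finger_gap: -0.003
```

Request:
{"method": "apply_moves", "body": {"rotation": [[0,0,0],[0,0,0],[0,0,0],[0,0,0],[0,0,0],[0,0,0],[0,0,0],[0,0,0],[0,0,0],[0,0,0]], "offset": [[33,6,0],[33,6,0],[33,6,0],[33,6,0],[33,6,0],[33,6,0],[25,4,0],[10,2,0],[0,0,0],[0,0,0]], "gripper": [1,1,1,1,1,1,1,1,1,1]}}

```text
clock: 2.77
position: [449.5, -11.8, 404.4]
tool_rot: [-180.0, 0.1, 81.0]
force: [0.5, 0.2, -0.3]
finger_gap: -0.001
```

```bash
python3 -c "
from h import *
st()"
```

```text
t 2.77 TCP slide x,y,z [-98.39 -65.76 404.44] tip z 231.4 rot [-1.7996e+02  5.0000e-02  8.1020e+01] F slide [ 0.49  0.26 -0.31] gap -0.001 q [-7.000e+00 -2.200e+00  1.162e+02 -1.000e-01  6.600e+01  2.000e+00]
```

Request:
{"method": "apply_moves", "body": {"rotation": [[0,0,0],[0,0,0],[0,0,0],[0,0,0],[0,0,0],[0,0,0],[0,0,0],[0,0,0]], "offset": [[5,0,10],[0,0,30],[0,0,36],[0,0,30],[0,10,20],[0,20,0],[0,15,0],[0,0,0]], "gripper": [1,1,1,1,1,1,1,1]}}

```text
clock: 3.43
position: [497.0, -15.8, 278.0]
tool_rot: [179.9, 0.0, 80.8]
force: [-0.2, 0.1, 1.3]
finger_gap: -0.003
```

```bash
python3 - <<'E'
from h import *
st()
p,d=bot.snapshot("scene"); cv2.imwrite('pics/a1.png',cv2.resize(p[110:250,235:415],None,fx=4,fy=4,interpolation=cv2.INTER_CUBIC))
E
```

```text
t 3.43 TCP slide x,y,z [-50.86 -62.33 277.99] tip z 105.0 rot [1.7988e+02 1.0000e-02 8.0790e+01] F slide [-0.26  0.11  1.28] gap -0.003 q [ -6.8  13.3 116.   -0.   50.6   2.4]
```

View pics/a1.png

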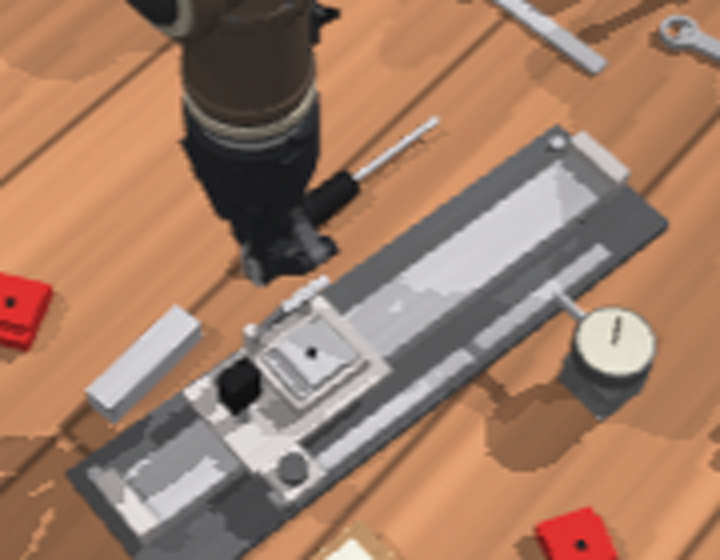

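Request:
{"method": "apply_moves", "body": {"rotation": [[0,0,0],[0,0,0],[0,0,0],[0,0,0],[0,0,0],[0,0,0],[0,0,0],[0,0,0],[0,0,0],[0,0,0]], "offset": [[0,5,0],[0,5,0],[0,5,1],[0,5,1],[0,5,2],[0,5,2],[0,5,2],[0,4,3],[0,0,0],[0,0,0]], "gripper": [1,1,1,1,1,1,1,1,1,1]}}

```text
clock: 4.32
position: [534.0, -20.2, 267.4]
tool_rot: [180.0, -0.0, 81.0]
force: [0.7, -0.1, 0.4]
finger_gap: -0.003
```

```bash
python3 - <<'E'
from h import *
st()
p,d=bot.snapshot("scene"); cv2.imwrite('pics/a2.png',cv2.resize(p[110:250,235:415],None,fx=4,fy=4,interpolation=cv2.INTER_CUBIC))
E
```

```text
t 4.32 TCP slide x,y,z [-13.62 -60.86 267.35] tip z 94.4 rot [179.99  -0.    80.96] F slide [0.71 0.04 0.41] gap -0.003 q [ -6.8  17.9 111.4   0.   50.7   2.2]
```

View pics/a2.png

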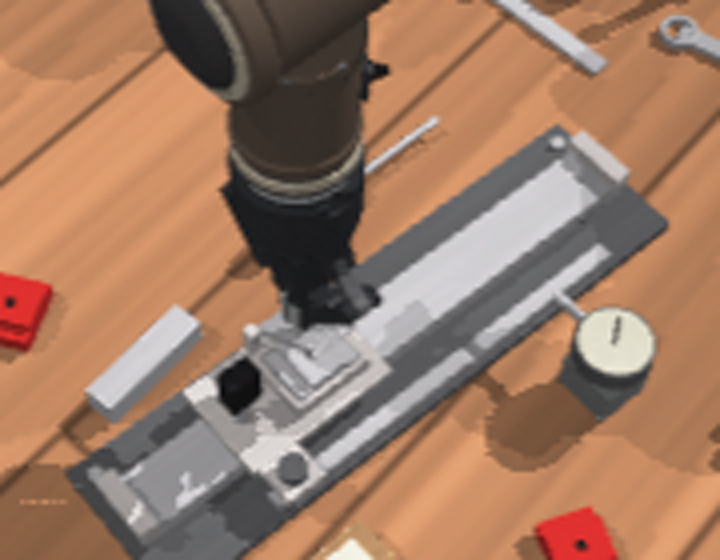

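The flap is folding down under the fingertips. I'll keep sweeping and stop just above the closed height.

Request:
{"method": "apply_moves", "body": {"rotation": [[0,0,0],[0,0,0],[0,0,0],[0,0,0],[0,0,0],[0,0,0],[0,0,0],[0,0,0],[0,0,0],[0,0,0],[0,0,0],[0,0,0]], "offset": [[0,4,1],[0,4,2],[0,4,2],[0,4,3],[0,3,3],[0,3,3],[0,2,3],[0,0,3],[0,0,2],[0,0,2],[0,0,1],[0,0,0]], "gripper": [1,1,1,1,1,1,1,1,1,1,1,1]}}

```text
clock: 5.37
position: [557.2, -24.0, 242.4]
tool_rot: [-180.0, 0.0, 81.0]
force: [-0.3, -0.2, 0.1]
finger_gap: 0.004
```

```bash
python3 - <<'E'
from h import *
st()
E
```

```text
t 5.37 TCP slide x,y,z [  9.91 -60.96 242.45] tip z 69.4 rot [-179.98    0.     80.96] F slide [-0.3  -0.29  0.08] gap 0.004 q [ -6.9  22.4 108.7  -0.   48.9   2.1]
```

Now I'll press down gently, reading the vertical force as I go.

Request:
{"method": "apply_moves", "body": {"rotation": [[0,0,0],[0,0,0],[0,0,0],[0,0,0],[0,0,0]], "offset": [[0,2,1],[0,2,1],[0,2,1],[0,2,0.5],[0,0,0]], "gripper": [1,1,1,1,1]}}

```text
clock: 5.78
position: [565.8, -25.3, 239.1]
tool_rot: [180.0, -0.0, 81.0]
force: [0.1, 0.9, -0.1]
finger_gap: 0.005
```

Request:
{"method": "apply_moves", "body": {"rotation": [[0,0,0],[0,0,0]], "offset": [[0,0,0.7],[0,0,0]], "gripper": [1,1]}}

```text
clock: 5.95
position: [565.5, -25.2, 238.5]
tool_rot: [180.0, -0.0, 81.0]
force: [-0.5, -1.1, 0.0]
finger_gap: -0.005
```

Request:
{"method": "apply_moves", "body": {"rotation": [[0,0,0],[0,0,0]], "offset": [[0,0,0.5],[0,0,0]], "gripper": [1,1]}}

```text
clock: 6.12
position: [565.5, -25.2, 238.4]
tool_rot: [180.0, 0.0, 81.0]
force: [-1.0, -0.4, 3.3]
finger_gap: -0.002
```

Request:
{"method": "apply_moves", "body": {"rotation": [[0,0,0],[0,0,0]], "offset": [[0,0,0.5],[0,0,0]], "gripper": [1,1]}}

```text
clock: 6.28
position: [565.6, -25.3, 238.4]
tool_rot: [180.0, 0.0, 81.0]
force: [-0.9, 0.9, 5.6]
finger_gap: -0.004
```

Request:
{"method": "apply_moves", "body": {"rotation": [[0,0,0],[0,0,0]], "offset": [[0,0,0.5],[0,0,0]], "gripper": [1,1]}}

```text
clock: 6.45
position: [565.6, -25.3, 238.3]
tool_rot: [180.0, 0.0, 81.0]
force: [-2.5, -0.6, 7.7]
finger_gap: 0.001
```

Solid stop at a tip height of 65.3 mm, matching the closed flap. I'll lift, go above the handle with the gripper open, and look.

Request:
{"method": "apply_moves", "body": {"rotation": [[0,0,0],[0,0,0],[0,0,0],[0,0,0],[0,0,0],[0,0,0],[0,0,0],[0,0,0],[0,0,0],[0,0,0],[0,0,0],[0,0,0]], "offset": [[0,0,-3],[0,0,-10],[0,0,-20],[0,0,-30],[-5,-2,-20],[-12,-5,0],[-15,-6,0],[-15,-6,0],[-8,-4,0],[-2.5,-1,0],[0,0,0],[0,0,0]], "gripper": [1,1,1,1,-1,-1,-1,-1,-1,-1,-1,-1]}}

```text
clock: 7.45
position: [532.6, -78.2, 319.7]
tool_rot: [-180.0, -0.0, 80.9]
force: [0.1, -0.5, 0.5]
finger_gap: 1.0
```

```bash
python3 - <<'E'
from h import *
st()
p,d=bot.snapshot("scene"); cv2.imwrite('pics/a3.png',cv2.resize(p[110:250,235:415],None,fx=4,fy=4,interpolation=cv2.INTER_CUBIC))
E
```

```text
t 7.45 TCP slide x,y,z [  -5.99 -118.36  319.72] tip z 146.7 rot [-1.7999e+02 -3.0000e-02  8.0930e+01] F slide [ 0.18 -0.44  0.47] gap 1.0 q [-13.   13.9 109.3   0.   56.9  -3.9]
```

View pics/a3.png

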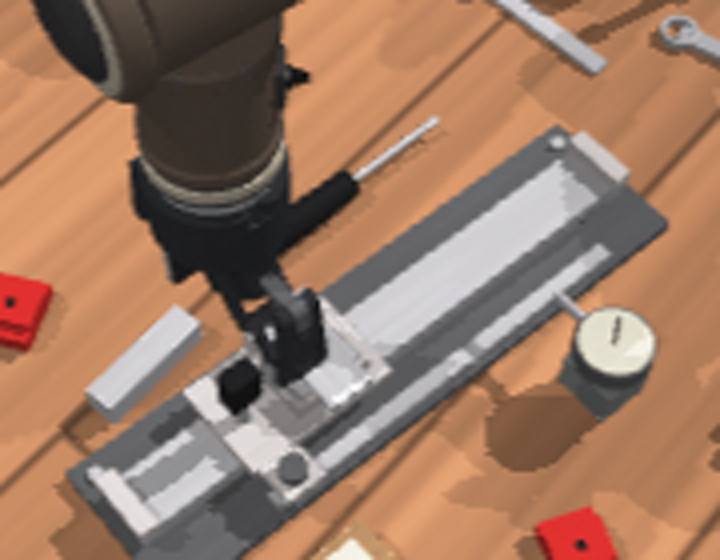

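Request:
{"method": "apply_moves", "body": {"rotation": [[0,0,0],[0,0,0],[0,0,0],[0,0,0],[0,0,0],[0,0,0],[0,0,0]], "offset": [[0,0,10],[0,0,20],[0,0,20],[0,0,16],[0,0,9],[0,0,3],[0,0,0]], "gripper": [-1,-1,-1,-1,-1,-1,-1]}}

```text
clock: 8.08
position: [532.3, -77.9, 240.8]
tool_rot: [-179.9, -0.0, 81.0]
force: [0.6, -0.0, -0.1]
finger_gap: 0.996
```

```bash
python3 - <<'E'
from h import *
st()
p,d=bot.snapshot("scene"); cv2.imwrite('pics/a4.png',cv2.resize(p[110:250,235:415],None,fx=4,fy=4,interpolation=cv2.INTER_CUBIC))
E
```

```text
t 8.08 TCP slide x,y,z [  -6.31 -118.11  240.77] tip z 67.8 rot [-1.7987e+02 -1.0000e-02  8.0980e+01] F slide [ 0.61  0.08 -0.07] gap 0.996 q [-13.   20.7 111.4   0.   48.   -3.9]
```

View pics/a4.png

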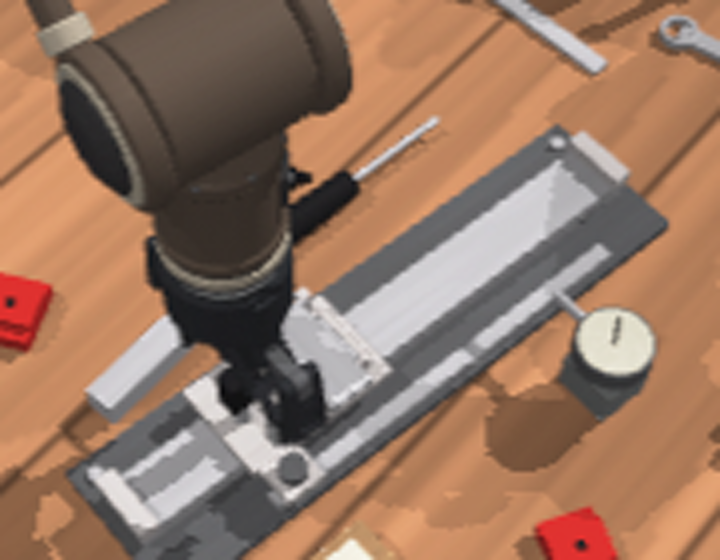

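The flap lies flat (bright plate at about (340,350) in the crop) and the fingers straddle the handle. Closing the grip.

Request:
{"method": "apply_moves", "body": {"rotation": [[0,0,0],[0,0,0],[0,0,0],[0,0,0],[0,0,0],[0,0,0],[0,0,0],[0,0,0]], "offset": [[0,0,0],[0,0,0],[0,0,0],[0,0,0],[0,0,0],[0,0,0],[0,0,0],[0,0,0]], "gripper": [1,1,1,1,1,1,1,1], "newtons": 40}}

```text
clock: 8.8
position: [532.6, -78.3, 242.5]
tool_rot: [-180.0, 0.0, 81.0]
force: [-3.7, -0.2, 5.5]
finger_gap: 0.203
```

```bash
python3 - <<'E'
from h import *
st()
E
```

```text
t 8.8 TCP slide x,y,z [  -5.99 -118.47  242.52] tip z 69.5 rot [-179.99    0.     80.96] F slide [-3.61 -0.79  5.54] gap 0.203 q [-13.   20.6 111.4  -0.   48.1  -4. ]
```

Gap 0.203 (about 17 mm) fits the 18 mm handle. I'll ease off the preload, then slide.

Request:
{"method": "apply_moves", "body": {"rotation": [[0,0,0],[0,0,0],[0,0,0]], "offset": [[0,-0.5,-1],[0,-0.4,-0.7],[0,0,0]], "gripper": [1,1,1]}}

```text
clock: 9.05
position: [532.1, -78.2, 242.6]
tool_rot: [179.8, 0.0, 80.9]
force: [5.8, -1.3, -8.5]
finger_gap: 0.201
```

```bash
python3 - <<'E'
from h import *
st()
E
```

```text
t 9.05 TCP slide x,y,z [  -6.49 -118.47  242.62] tip z 69.6 rot [179.85   0.    80.95] F slide [ 5.89 -0.35 -8.49] gap 0.201 q [-13.   20.5 111.5   0.   47.9  -4. ]
```

Request:
{"method": "apply_moves", "body": {"rotation": [[0,0,0],[0,0,0],[0,0,0],[0,0,0],[0,0,0],[0,0,0],[0,0,0]], "offset": [[1,0,0],[3,0,0],[4,0,0],[5,0,0],[5,0,0],[2,0,0],[0,0,0]], "gripper": [1,1,1,1,1,1,1]}}

```text
clock: 9.63
position: [535.3, -58.3, 242.6]
tool_rot: [179.9, 0.0, 81.0]
force: [5.2, -1.6, -8.2]
finger_gap: 0.206
```

```bash
python3 - <<'E'
from h import *
st()
E
```

```text
t 9.63 TCP slide x,y,z [ -6.41 -98.32 242.59] tip z 69.6 rot [1.7987e+02 1.0000e-02 8.0970e+01] F slide [ 5.37 -0.72 -8.23] gap 0.206 q [-10.8  20.6 111.4  -0.   47.9  -1.8]
```

Request:
{"method": "apply_moves", "body": {"rotation": [[0,0,0],[0,0,0],[0,0,0],[0,0,0],[0,0,0],[0,0,0],[0,0,0],[0,0,0]], "offset": [[2,0.2,0.5],[5,0.3,0.5],[7,0,0],[7,0,0],[7,0,0],[5,0,0],[2,0,0],[0,0,0]], "gripper": [1,1,1,1,1,1,1,1]}}

```text
clock: 10.3
position: [541.1, -22.7, 242.6]
tool_rot: [179.9, -0.1, 81.0]
force: [5.8, 1.6, -7.7]
finger_gap: 0.202
```

```bash
python3 - <<'E'
from h import *
st()
p,d=bot.snapshot("scene"); cv2.imwrite('pics/a5.png',cv2.resize(p[110:250,235:415],None,fx=4,fy=4,interpolation=cv2.INTER_CUBIC))
E
```

```text
t 10.3 TCP slide x,y,z [ -6.19 -62.23 242.57] tip z 69.6 rot [ 1.7994e+02 -8.0000e-02  8.0980e+01] F slide [ 5.48  2.48 -7.72] gap 0.202 q [-7.000e+00  2.090e+01  1.109e+02  1.000e-01  4.810e+01  1.900e+00]
```

View pics/a5.png

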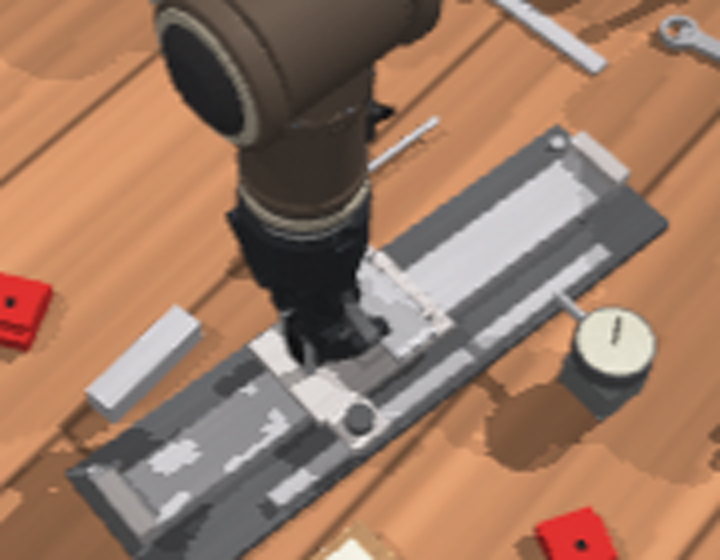

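```bash
python3 - <<'E'
from h import *
for z in (44,50): print('housing home',toS(onz("scene",245+285/4.5-.4,135+412/4.5-.4,z)).round(1),'now',toS(onz("scene",235+358/4-.4,110+418/4-.4,z)).round(1))
for z in(15,20,25): print('notch',toS(onz("scene",235+474/4-.4,110+353/4-.4,z)).round(1), toS(onz("top",301.6,179.4,z)).round(1))
print('tip',toS(onz("scene",235+555/4-.4,110+290/4-.4,53)).round(1), toS(onz("top",235+257/5-.4,135+172/5-.4,53)).round(1))
E
```

```text
housing home [  45.7 -118.    44. ] now [ 46.1 -63.4  44. ]
housing home [  47.9 -119.6   50. ] now [ 48.3 -65.4  50. ]
notch [49.2 41.2 15. ] [51.3 42.3 15. ]
notch [50.9 39.  20. ] [50.3 42.  20. ]
notch [52.6 36.8 25. ] [49.2 41.6 25. ]
tip [ 61.7 100.6  53. ] [69.1 99.5 53. ]
```

Vision says the notch is at TCP y ≈ 40 (slide frame), with the gauge abreast at about 42. I'll advance to about 27, then creep.

Request:
{"method": "apply_moves", "body": {"rotation": [[0,0,0],[0,0,0],[0,0,0],[0,0,0],[0,0,0],[0,0,0],[0,0,0],[0,0,0],[0,0,0],[0,0,0],[0,0,0],[0,0,0]], "offset": [[2,0,0],[5,0,0],[9,0,0],[11,0,0],[12,0,0],[12,0,0],[12,0,0],[11,0,0],[8,0,0],[5,0,0],[2,0,0],[0,0,0]], "gripper": [1,1,1,1,1,1,1,1,1,1,1,1]}}

```text
clock: 11.35
position: [555.1, 64.5, 242.6]
tool_rot: [179.9, -0.0, 81.0]
force: [6.0, -1.2, -7.7]
finger_gap: 0.2
```

```bash
python3 - <<'E'
from h import *
st()
E
```

```text
t 11.35 TCP slide x,y,z [ -6.03  26.1  242.59] tip z 69.6 rot [ 1.7994e+02 -4.0000e-02  8.0970e+01] F slide [ 6.11 -0.25 -7.75] gap 0.2 q [  2.2  22.4 108.6   0.   48.9  11.2]
```

Request:
{"method": "apply_moves", "body": {"rotation": [[0,0,0],[0,0,0],[0,0,0]], "offset": [[0,0.4,0.8],[0,0,0],[0,0,0]], "gripper": [1,1,1]}}

```text
clock: 11.6
position: [555.3, 64.4, 242.6]
tool_rot: [180.0, -0.1, 80.9]
force: [1.3, 0.8, 0.0]
finger_gap: 0.207
```

```bash
python3 - <<'E'
from h import *
st()
E
```

```text
t 11.6 TCP slide x,y,z [ -5.82  25.99 242.56] tip z 69.6 rot [ 1.800e+02 -6.000e-02  8.094e+01] F slide [1.15 0.98 0.05] gap 0.207 q [2.100e+00 2.250e+01 1.086e+02 1.000e-01 4.900e+01 1.110e+01]
```

Preload is gone. Creeping now.

Request:
{"method": "apply_moves", "body": {"rotation": [[0,0,0],[0,0,0],[0,0,0],[0,0,0]], "offset": [[2,0,0],[2,0,0],[2,0,0],[0,0,0]], "gripper": [1,1,1,1]}}

```text
clock: 11.93
position: [556.2, 70.1, 242.5]
tool_rot: [-180.0, -0.0, 81.0]
force: [-0.4, -1.5, 4.9]
finger_gap: 0.207
```

Request:
{"method": "apply_moves", "body": {"rotation": [[0,0,0],[0,0,0]], "offset": [[1,0,0],[0,0,0]], "gripper": [1,1]}}

```text
clock: 12.1
position: [556.4, 71.0, 242.5]
tool_rot: [-180.0, -0.0, 81.0]
force: [-0.2, -1.8, 6.2]
finger_gap: 0.203
```

Request:
{"method": "apply_moves", "body": {"rotation": [[0,0,0],[0,0,0]], "offset": [[1,0,0],[0,0,0]], "gripper": [1,1]}}

```text
clock: 12.27
position: [556.5, 72.0, 242.5]
tool_rot: [-180.0, -0.0, 81.0]
force: [-0.6, -1.1, 5.3]
finger_gap: 0.199
```

Request:
{"method": "apply_moves", "body": {"rotation": [[0,0,0],[0,0,0]], "offset": [[1,0,0],[0,0,0]], "gripper": [1,1]}}

```text
clock: 12.43
position: [556.7, 73.1, 242.5]
tool_rot: [-180.0, -0.0, 81.0]
force: [-1.0, -0.5, 5.7]
finger_gap: 0.201
```

Request:
{"method": "apply_moves", "body": {"rotation": [[0,0,0],[0,0,0]], "offset": [[1,0,0],[0,0,0]], "gripper": [1,1]}}

```text
clock: 12.6
position: [556.9, 74.2, 242.5]
tool_rot: [-180.0, -0.0, 81.0]
force: [1.2, -1.2, 4.9]
finger_gap: 0.205
```

Request:
{"method": "apply_moves", "body": {"rotation": [[0,0,0],[0,0,0]], "offset": [[1,0,0],[0,0,0]], "gripper": [1,1]}}

```text
clock: 12.77
position: [557.1, 75.5, 242.5]
tool_rot: [180.0, -0.1, 80.9]
force: [-0.6, 0.8, 5.5]
finger_gap: 0.206
```

Request:
{"method": "apply_moves", "body": {"rotation": [[0,0,0],[0,0,0]], "offset": [[1,0,0],[0,0,0]], "gripper": [1,1]}}

```text
clock: 12.93
position: [557.3, 76.7, 242.5]
tool_rot: [180.0, -0.1, 80.9]
force: [-1.0, 3.7, 6.3]
finger_gap: 0.206
```

Request:
{"method": "apply_moves", "body": {"rotation": [[0,0,0],[0,0,0]], "offset": [[1,0,0],[0,0,0]], "gripper": [1,1]}}

```text
clock: 13.1
position: [557.4, 77.8, 242.5]
tool_rot: [180.0, -0.1, 80.9]
force: [-0.2, 3.3, 4.8]
finger_gap: 0.197
```

Request:
{"method": "apply_moves", "body": {"rotation": [[0,0,0],[0,0,0]], "offset": [[1,0,0],[0,0,0]], "gripper": [1,1]}}

```text
clock: 13.27
position: [557.6, 78.7, 242.5]
tool_rot: [180.0, -0.1, 80.9]
force: [-0.3, 3.6, 5.5]
finger_gap: 0.2
```

Request:
{"method": "apply_moves", "body": {"rotation": [[0,0,0],[0,0,0]], "offset": [[1,0,0],[0,0,0]], "gripper": [1,1]}}

```text
clock: 13.43
position: [557.7, 79.2, 242.5]
tool_rot: [180.0, -0.0, 81.0]
force: [-0.5, 0.7, 5.8]
finger_gap: 0.204
```

It is being drawn in: the force reversed to +3.6 N and is now falling. A few finer steps will find the other flank.

Request:
{"method": "apply_moves", "body": {"rotation": [[0,0,0],[0,0,0]], "offset": [[0.5,0,0],[0,0,0]], "gripper": [1,1]}}

```text
clock: 13.6
position: [557.7, 79.3, 242.5]
tool_rot: [-180.0, 0.0, 81.0]
force: [0.3, -1.5, 7.0]
finger_gap: 0.205
```

Request:
{"method": "apply_moves", "body": {"rotation": [[0,0,0],[0,0,0]], "offset": [[0.5,0,0],[0,0,0]], "gripper": [1,1]}}

```text
clock: 13.77
position: [557.8, 79.5, 242.5]
tool_rot: [-180.0, 0.0, 81.0]
force: [-1.0, -2.0, 6.0]
finger_gap: 0.201
```

Request:
{"method": "apply_moves", "body": {"rotation": [[0,0,0],[0,0,0]], "offset": [[0.5,0,0],[0,0,0]], "gripper": [1,1]}}

```text
clock: 13.93
position: [557.8, 79.8, 242.5]
tool_rot: [-180.0, 0.1, 81.0]
force: [-0.6, -4.0, 6.8]
finger_gap: 0.203
```

Request:
{"method": "apply_moves", "body": {"rotation": [[0,0,0],[0,0,0],[0,0,0]], "offset": [[-0.7,0,-0.3],[0,0,0],[0,0,0]], "gripper": [1,1,1]}}

```text
clock: 14.18
position: [557.7, 79.5, 242.5]
tool_rot: [180.0, 0.0, 81.0]
force: [-0.4, -1.4, 5.8]
finger_gap: 0.206
```

Request:
{"method": "apply_moves", "body": {"rotation": [[0,0,0],[0,0,0],[0,0,0]], "offset": [[-0.7,0,0],[0,0,0],[0,0,0]], "gripper": [1,1,1]}}

```text
clock: 14.43
position: [557.7, 79.2, 242.5]
tool_rot: [180.0, -0.0, 81.0]
force: [-0.2, 0.4, 5.8]
finger_gap: 0.207
```

Request:
{"method": "apply_moves", "body": {"rotation": [[0,0,0],[0,0,0],[0,0,0]], "offset": [[-0.7,0,0],[0,0,0],[0,0,0]], "gripper": [1,1,1]}}

```text
clock: 14.68
position: [557.6, 78.9, 242.5]
tool_rot: [180.0, -0.1, 80.9]
force: [0.5, 2.9, 4.7]
finger_gap: 0.202
```

The force changes sign at world y ≈ 79.3 from both directions. I'll return there, hold and check.

Request:
{"method": "apply_moves", "body": {"rotation": [[0,0,0],[0,0,0],[0,0,0],[0,0,0],[0,0,0],[0,0,0]], "offset": [[0.8,0,0],[0,0,0],[0,0,0],[0,0,0],[0,0,0],[0,0,0]], "gripper": [1,1,1,1,1,1]}}

```text
clock: 15.18
position: [557.7, 79.2, 242.5]
tool_rot: [180.0, -0.0, 81.0]
force: [0.1, 0.0, 5.7]
finger_gap: 0.203
```

```bash
python3 - <<'E'
from h import *
st()
p,d=bot.snapshot("scene"); cv2.imwrite('pics/b1.png',cv2.resize(p[90:250,225:425],None,fx=4,fy=3.75,interpolation=cv2.INTER_CUBIC))
c=cloud("scene",d)
L=np.stack([(c-C)@X,(c-C)@Y,c[...,2]],-1)
m=(abs(L[...,0]-10)<40)&(abs(L[...,1]-99)<14)&(L[...,2]<75)&(L[...,2]>50); print('flap area z',m.sum(),np.percentile(L[...,2][m],[5,50,95]).round(1), L[m][:,0].min().round(),L[m][:,0].max().round())
p,d=bot.snapshot("top"); cv2.imwrite('pics/b2.png',cv2.resize(p[120:250,220:400],None,fx=4,fy=4,interpolation=cv2.INTER_CUBIC))
st()
E
```

```text
t 15.18 TCP slide x,y,z [ -5.82  41.01 242.54] tip z 69.5 rot [ 1.7999e+02 -2.0000e-02  8.0960e+01] F slide [0.08 0.05 5.69] gap 0.203 q [  3.7  22.9 108.    0.   49.1  12.7]
flap area z 100 [60.9 64.6 66.8] -13.0 39.0
t 15.28 TCP slide x,y,z [ -5.81  41.02 242.54] tip z 69.5 rot [ 1.7999e+02 -2.0000e-02  8.0960e+01] F slide [-0.86 -0.51  6.18] gap 0.208 q [  3.7  22.9 108.    0.   49.1  12.7]
```

View pics/b1.png

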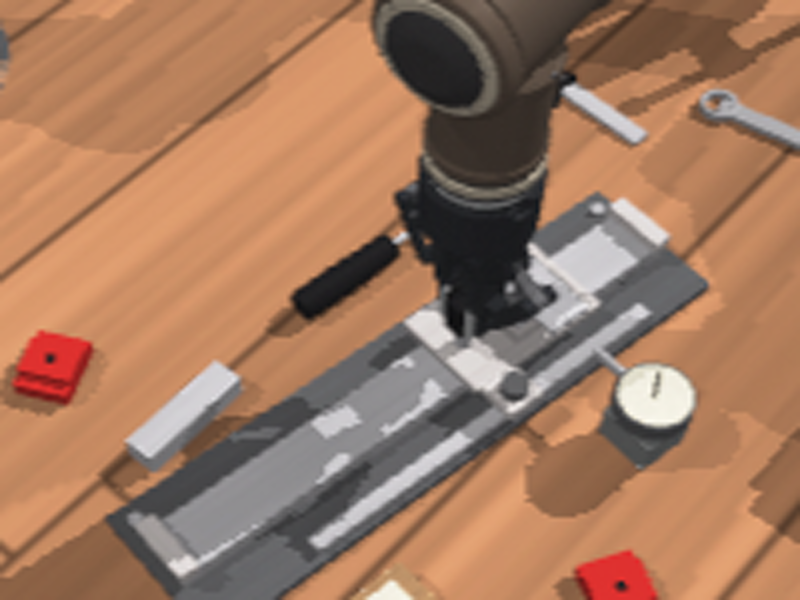

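View pics/b2.png

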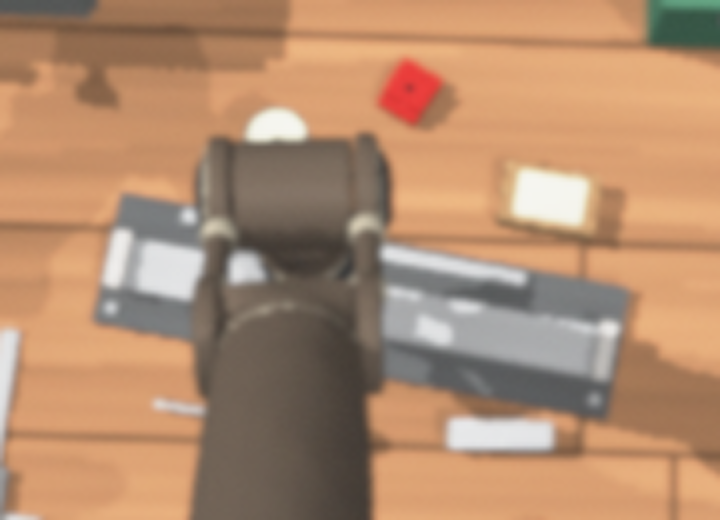

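The scene view shows the carriage abreast of the gauge, with its ball housing over the notch at about (515,385). The flap is flat (depth about 64.6 mm), the handle is gripped, and the other tools in view look untouched. Handing in.

```bash
python3 - <<'E'
from h import *
st(); print(bot.hand_in())
E
```

```text
t 15.28 TCP slide x,y,z [ -5.81  41.02 242.54] tip z 69.5 rot [ 1.7999e+02 -2.0000e-02  8.0960e+01] F slide [-0.86 -0.51  6.18] gap 0.208 q [  3.7  22.9 108.    0.   49.1  12.7]
the job is handed in; nothing more can be done
None
```

The job is handed in at 15.3 s: the flap is closed and the carriage is standing in the notch with the handle still gripped.

- **Flap:** I folded it down with the shut fingertips while the carriage was at its home end. It met a solid stop at 65.3 mm tip height (7.7 N). At the end the depth picture put it at about 64.6 mm, against 65 mm nominal.
- **Notch:** I gripped the handle at 40 N and slid it 159.5 mm. About 1.5 N of drag turned into a pull of about 3.6 N. The force then changed sign at the same place, world y ≈ 79.3 mm, when approached from both sides. I left it there with about 0 N along the rail. This agreed with where the camera had shown the notch and with the gauge tip to within about 2 mm.
- **Other tools:** those in view in the last pictures look untouched, as do both red look-alikes. The file and the square were outside those crops, and the arm hid the slide in the last top view.
- **Not checked or left over:**
  - The workpiece is hidden under the flap, so I could not see it in its nest after the slide.
  - About 6 N of upward preload stayed on the grip; easing the arm up by 0.3 mm did not relieve it.

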